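Flip the hinge's cover plate shut and latch it

TASK

The grey hinge lies loose on the windowsill with its screws showing. Push its aluminium cover plate over with a fingertip until it lies shut flat on the base, and only then push the small orange latch tab over until it lies flat on the cover. Do it by pushing alone: leave the hinge lying where it is, neither lifted nor shoved away, do not disturb the other things on the sill, and draw the hand back clear.

Things in the scene. Friction and masses are not known exactly. Their poses are not given: they have to be found in the camera images.
- hinge: Loose grey hinge base (about 0.7 kg with its moving parts), a plate 116 (x) x 100 (y) x 8 mm with four screw heads; origin at the centre of its underside, z up. At zero yaw its x points away from the robot. Cover plate hinged near its -x side, latch tab near its +x side on a 40 mm wide (y), 15 mm high block. Held by friction only: some 3 to 6 N sideways moves it.
- cover (a joint): Angle of the bare aluminium cover about a line along the hinge's y at x = -46 mm, height 11.5 mm. 0 = shut, pointing to the hinge's +x over the base; 1.57 = upright; more = leaning back to -x (starts 1.7 to 2.15; stop at 2.3). Stiff friction hinge, about 0.05 N m: stays at whatever angle it is left.
- latch (a joint): Angle of the orange latch tab about a line along the hinge's y at x = +50 mm, height 16.5 mm. 0 = closed, pointing to the hinge's -x over the cover's free edge; 1.57 = upright; more = leaning out to +x (starts 1.6 to 2.0; stop at 2.3). Friction of about 0.02 N m keeps it where it is left.
- cover_edge (a point): Middle of the cover's free edge, in its mid-thickness; moves with it. The cover is 90 mm wide (y, centred), 4 mm thick (hinge line in its mid-thickness) and reaches 78 mm from the hinge line. Shut, its top is 13.5 mm above the sill.
- latch_edge (a point): Middle of the latch tab's free edge, in its mid-thickness; moves with it. The tab is 28 mm wide (y, centred), 4 mm thick (hinge line in its mid-thickness) and reaches 36 mm from its line. Closed, its top is 18.5 mm above the sill.
- level: Bystander: chrome spirit level with yellow vials, 24 x 220 (along its y) x 44 mm high, standing on its narrow edge; origin at the centre of its underside.
- dowel0: Bystander: pine dowel lying on the sill, 16 mm diameter, 160 mm long along its x; origin at the middle of its underside as it starts.
- dowel1: Bystander: a second pine dowel like the first.
- tumbler: Bystander: glass tumbler of silver screws, 72 mm across, 95 mm high; origin at the centre of its underside.
- clamp: Bystander: white plastic spring clip clamp with orange jaw tips, lying flat, about 125 (x) x 75 x 24 mm high; origin under its pivot.
- tape: Bystander: roll of yellow tape lying flat, 90 mm across, 25 mm high; origin at the centre of its underside.
- filler: Bystander: small jar of wood filler, 60 mm across, 75 mm high; origin at the centre of its underside.
There are look-alikes about, which are no part of the job. Leave any purple or red look-alike of the hinge alone.

How it is judged (in metres and radians):
On the way, in this order (a step that is already met when the one before it is completed fails the run):
1. the cover plate is pushed shut while the latch tab still stands open (value of joint cover below 0.06 rad and value of joint latch above 1 rad), for 0.2 s.
2. the latch tab is pushed flat over the shut cover (value of joint cover below 0.06 rad and value of joint latch below 0.1 rad), for 0.2 s.
At the end, for the whole second after the job is handed in: Cover within 0.06 rad of shut, latch tab within 0.10 rad of closed, both and the hinge at rest; the hinge flat on the sill within 30 mm of where it lay; every bystander within 20 mm of where it stood (all of step 2 and velocity of joint each of cover, latch below 0.05 rad/s and linear speed of hinge below 0.01 m/s and height (world z) of hinge below 0.006 m and angle between hinge's own z axis and vertical below 0.05 rad and distance of hinge from where it was at the start of the episode below 0.03 m and distance of each of level, dowel0, dowel1, tumbler, clamp, tape, filler from where it was at the start of the episode below 0.02 m); the robot touches nothing.
It fails at once if the hinge is lifted or tipped off the sill (height (world z) of hinge above 0.012 m or angle between hinge's own z axis and vertical above 0.15 rad).
It fails at once if the hinge is shoved more than 30 mm away (distance of hinge from where it was at the start of the episode above 0.03 m).
It fails at once if the latch tab is pushed down before the cover is shut (value of joint latch below 0.5 rad and value of joint cover above 0.3 rad).
It fails at once if a bystander is disturbed (moved more than 20 mm) (distance of any of level, dowel0, dowel1, tumbler, clamp, tape, filler from where it was at the start of the episode above 0.02 m).
It also fails if it takes over 45 s, if anything falls off the work surface, if the arm or the gripper's body presses on something with over 40 N, if the wrist force passes 120 N, or if a joint passes its speed limit or range.

ROBOT

A 6-joint arm with a two-finger parallel gripper is mounted at the origin on the work surface. World frame = base frame: x ahead of the robot, y to its left, z up, the work surface at z = 0. Lengths are in mm, angles in rad, forces in N, time in s.
With the tool pointing down it reaches from about 350 to 775 mm from the base axis. Payload 7.3 kg.
Tool frame: the origin (TCP) lies at the centre of the arm's flange, where the gripper is bolted on; the fingertips stand 178 mm ahead of it and the grasp point (between the pads) lies 159 mm ahead of it; z points along the fingers, y is the line along which they close (so a half turn about z gives the same grasp; the last joint's range is limited). The gripper opens to 92 mm and grips with 3 to 60 N. Pads are 19 mm wide; open, the fingers measure 130 mm over their backs; the gripper's body (75 mm by 190 mm) begins 47 mm behind the grasp point.
Start: joints at [-0.146, 0.342, 1.524, -0, 1.275, -0.146], TCP at [525.003, 0.022, 404.741] pointing down, gripper open.
Joint ranges: [-2.53, 2.53], [-0.77, 2.02], [0.04, 2.7], [-1, 4.14], [0.28, 2.66], [-3.11, 3.11]. Speed limits (rad/s): [2.57, 2.57, 3.14, 3.14, 3.14, 3.14].

INTERFACE

Orientations are given as [roll, pitch, yaw] about the fixed x, y, z axes, in that order (R = Rz(yaw) Ry(pitch) Rx(roll)).
In Python, from plant import * gives the robot as it stands. The module is installed in compiled form; this text tells all that it offers.
- The arm moves only by the shell command python3 -m inch 'ROWS'. ROWS is JSON, a list of rows, each a list of 5 numbers: the shift along the tool's x, y, z in m, then the turn about the tool's z in rad, then the opening, from 0 (shut) to 1 (fully open). In form: [[tx, ty, tz, spin, claw], ...]. A call has 1 to 8 rows; each row is the pose to reach, as a shift and turn from the pose commanded when the call began, along the tool's axes at that moment; what a row does not reach only later rows make up. A row lasts 1/12 s, in which the tool goes at most 41.7 mm and 7.16 degrees, less where a joint would pass 70% of its speed; a pose out of reach is approached as far as the arm can. A call with a gripper value outside its range is refused whole. The fingers move at their own pace and stop on an object; the grip force is fixed at half the most. Time passes only in rows, so rows that repeat a pose let the fingers close. It gives the time, the measured TCP pose, the force, the opening and the grip force at its end, in the units of the state.
- get_obs(): the state, without advancing time (a new reading comes with each control period).
- capture(name): name is "scene" or "side" or "wrist"; returns a dict with "color" (420x560x3 uint8, red, green, blue), "intrinsics" (3x3 intrinsics, pixels), "pose" (4x4, takes a point from camera to world coordinates). Camera axes: x right, y down, z forward; pixel columns grow to the right and rows downward; lengths in mm; the calibration is good to about 2 mm. A picture is of the moment at which its call begins. There is no depth.
- close_job(): hands the job in; it is judged then, once.
Trained networks look in a picture, given as the dict that the camera call returned (one of the last four; its "shot" number tells which), for a name from the list of things; names that differ only in an ending like _2 or _b are one class to them, and where a whole thing is asked for, a point or a joint stands for the part that bears it (a point fixed in the world has none). Each returns a list of dicts, best first, with "conf" (0 to 1); they miss things now and then, are a little off and sometimes report something else, mostly with a low value. They report only what shows in the picture. A call takes as long as a camera call. They do not tell look-alikes from the thing itself.
- look_for(picture, target): "rect" ([centre column, centre row, width, height] in pixels, round what is visible of it).
- trace(picture, target): "pixels" (420x560 bool, what is visible of it) and "rect" ([centre column, centre row, width, height] in pixels, round what is visible of it).
- tip_of(picture, target): "centre" ([column, row] in pixels: a listed point, or the origin of a listed thing).
The state is a dict: "time": time; "joint_positions": joint angles; "dq": joint speeds; "tau": joint torques, N m; "tool_pos": TCP position; "tcp_rot": TCP orientation; "contact_force": force on the tool from outside, world axes, zero at the start; "moment": the same for the moment, N m; "grip_width": finger opening in mm; "finger_force": force on a finger pad.
Only numpy, scipy, OpenCV 4.12 (cv2) and the standard library are available. Lean on these libraries where they do the work, as an engineer would, in place of code of your own. Each camera call takes 0.05 s, during which the arm holds its last target. There are 200 camera calls.

## Working session

There is one attempt and no reset: what is moved stays moved. The work goes in short steps, Python scripts to look and compute and a shell command to move; the robot and the scene stay as the last step left them, time stands still between calls to the robot, and variables do not carry over. Pictures are saved under pics/ and viewed, at most 10 in all, crops included, and the job is handed in when it is done.

```bash
mkdir -p pics; cat > h.py <<'E'
from plant import *
import numpy as np, cv2
def ray(p,uv):
    K=np.array(p["intrinsics"]);T=np.array(p["pose"])
    d=T[:3,:3]@np.linalg.inv(K)@np.array([uv[0],uv[1],1.]);return T[:3,3],d/np.linalg.norm(d)
def onz(p,uv,z):
    o,d=ray(p,uv);return o+d*(z-o[2])/d[2]
def tri(rs):
    A=np.zeros((3,3));b=np.zeros(3)
    for o,d in rs:
        M=np.eye(3)-np.outer(d,d);A+=M;b+=M@o
    x=np.linalg.solve(A,b);return x,[np.linalg.norm((np.eye(3)-np.outer(d,d))@(x-o)) for o,d in rs]
def proj(p,X):
    T=np.array(p["pose"]);c=T[:3,:3].T@(np.array(X,float)-T[:3,3]);q=np.array(p["intrinsics"])@c;return q[:2]/q[2]
E
python3 - <<'E'
from h import *
np.set_printoptions(precision=1,suppress=True)
ims=[]
for c in ["scene","side","wrist"]:
    p=capture(c); ims.append(p["color"])
    print(c,np.array(p["pose"])[:3,3])
    for t in ["hinge","cover_edge","latch_edge"]:
        for r in tip_of(p,t): print(t,np.array(r["centre"]),round(r["conf"],2),onz(p,r["centre"],0))
im=np.hstack([cv2.resize(i,(400,300)) for i in ims[:2]])
cv2.imwrite("pics/a.png",ims[0][:,:,::-1]);cv2.imwrite("pics/b.png",ims[1][:,:,::-1]);cv2.imwrite("pics/c.png",ims[2][:,:,::-1])
E
```

```text
scene [1261.8  401.8  656.3]
hinge [359.2 286.8] 0.85 [665.3 223.4   0. ]
hinge [322.6 171.9] 0.77 [340.  -13.1   0. ]
hinge [219.2 210.1] 0.65 [ 605.1 -150.3    0. ]
hinge [303.4 219.9] 0.59 [539.6  36.5   0. ]
cover_edge [362.8 298. ] 0.9 [687.9 240.    0. ]
cover_edge [304.9 177.5] 0.85 [385.9 -40.8   0. ]
cover_edge [234.3 205.8] 0.62 [ 574.  -129.2    0. ]
cover_edge [335.5 166.9] 0.62 [301.4   5.8   0. ]
latch_edge [304.9 225.6] 0.69 [555.7  48.8   0. ]
latch_edge [228.6 205.4] 0.54 [ 579.5 -141.8    0. ]
latch_edge [361.8 284.9] 0.51 [658.3 225.9   0. ]
latch_edge [328.5 168.7] 0.42 [318.5  -6.4   0. ]
side [ 475.6 -754.2  597.2]
hinge [265.8 202.8] 0.95 [550.1  66.1   0. ]
hinge [303.8 255.2] 0.95 [ 615.5 -140.3    0. ]
hinge [298.8 172.9] 0.93 [661.2 205.9   0. ]
hinge [185.  225.3] 0.9 [346.2  -6.6   0. ]
cover_edge [247.6 187. ] 0.71 [506.8 145.9   0. ]
cover_edge [182.6 218.7] 0.63 [338.4  20.1   0. ]
cover_edge [293.5 242.1] 0.59 [599.3 -94.8   0. ]
cover_edge [311.4 164.3] 0.58 [707.8 251.7   0. ]
latch_edge [296.4 248.7] 0.74 [ 602.4 -117.6    0. ]
latch_edge [285.5 183.8] 0.44 [614.2 151.6   0. ]
latch_edge [300.2 163.6] 0.44 [674.4 259.2   0. ]
latch_edge [184.2 216.9] 0.42 [341.8  27.1   0. ]
wrist [525.5  64.9 384.3]
hinge [347.8 291.2] 0.84 [ 614.1 -143.8   -0. ]
hinge [301.  142.7] 0.83 [549.5  48.1   0. ]
hinge [131.5 188.4] 0.58 [344.7  -6.1  -0. ]
cover_edge [114.1 164.9] 0.83 [327.2  22.4   0. ]
latch_edge [120.6 183.5] 0.86 [332.2  -0.1  -0. ]
```

View pics/a.png

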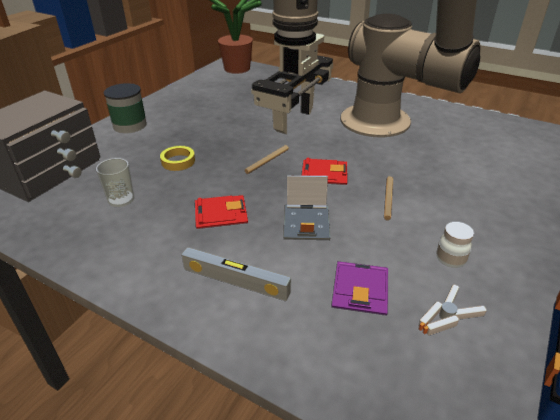

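View pics/b.png

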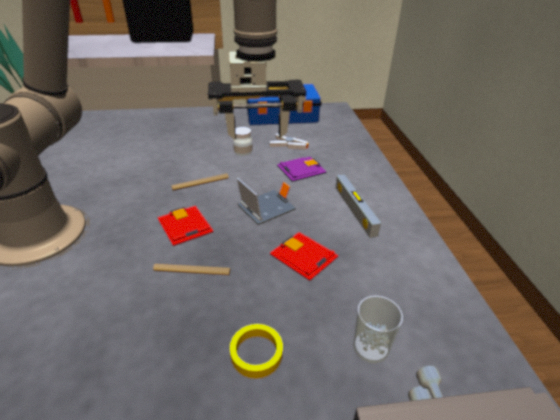

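View pics/c.png

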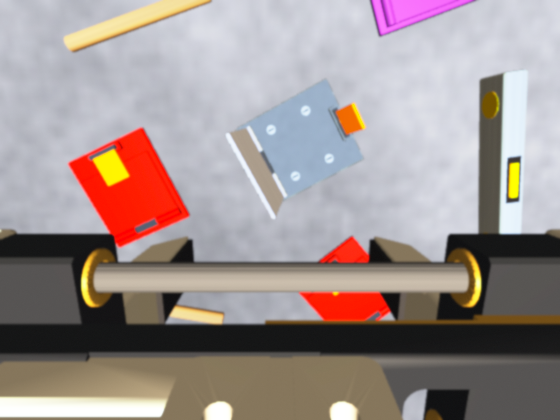

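The true hinge is the grey one, at wrist (300,143), scene (307,220) and side (266,203). It has yaw of about +0.5, its cover is open towards the robot and its orange latch is at wrist (350,120). The red ones and the purple one are look-alikes. Next I zoom in to fit the model.

```bash
python3 - <<'E'
from h import *
W=cv2.imread("pics/c.png")[60:240,210:390];S=cv2.imread("pics/a.png")[165:250,265:350];D=cv2.imread("pics/b.png")[165:235,225:310]
a=cv2.resize(W,(500,500),interpolation=cv2.INTER_CUBIC)
b=cv2.resize(S,(300,300),interpolation=cv2.INTER_CUBIC);c=cv2.resize(D,(300,247),interpolation=cv2.INTER_CUBIC)
o=np.zeros((550,800,3),np.uint8);o[:500,:500]=a;o[:300,500:]=b;o[300:547,500:]=c
cv2.imwrite("pics/d.png",o)
E
```

```text
(no output)
```

View pics/d.png

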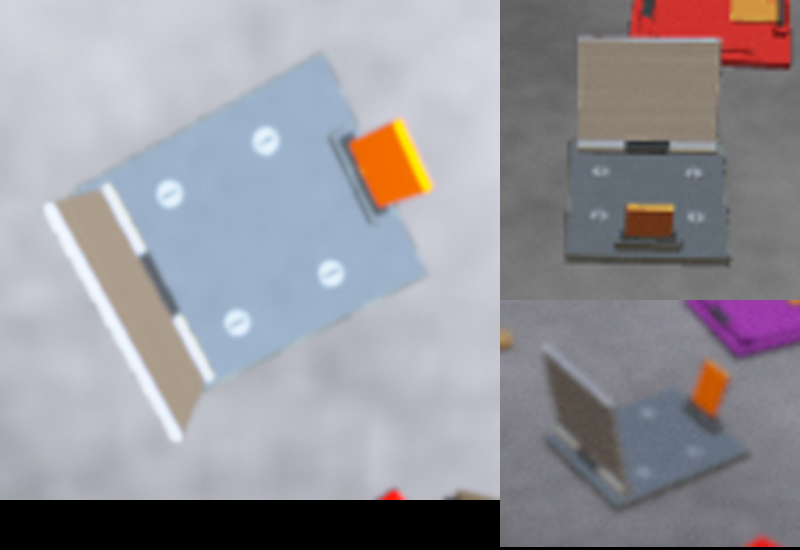

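```bash
cat > fit.py <<'E'
from h import *
from scipy.optimize import least_squares
ps={c:capture(c) for c in ["wrist","scene","side"]}
f=lambda u,v,o,w,s:(w[0]+(u-o[0])/s,w[1]+(v-o[1])/s)
w=lambda u,v:f(u,v,(0,0),(209.8,59.8),2.778)
s=lambda u,v:f(u,v,(500,0),(264.8,164.8),3.529)
d=lambda u,v:f(u,v,(500,300),(224.8,164.8),3.529)
def B(x,y,z):return lambda q:(x,y,z)
def C(y):return lambda q:(-46+78*np.cos(q[3]),y,11.5+78*np.sin(q[3]))
def L(y):return lambda q:(50-36*np.cos(q[4]),y,16.5+36*np.sin(q[4]))
obs=[("wrist",w(322,52),B(58,50,8)),("wrist",w(427,272),B(58,-50,8)),("wrist",w(47,206),C(45)),("wrist",w(178,438),C(-45)),("wrist",w(398,122),L(14)),("wrist",w(430,190),L(-14)),
("scene",s(567,256),B(58,-50,8)),("scene",s(728,259),B(58,50,8)),("scene",s(579,38),C(-45)),("scene",s(720,40),C(45)),("scene",s(627,207),L(-14)),("scene",s(673,208),L(14)),
("side",d(546,349),C(45)),("side",d(612,407),C(-45)),("side",d(618,503),B(-58,-50,4)),("side",d(748,452),B(58,-50,8)),("side",d(706,362),L(14)),("side",d(727,374),L(-14))]
def W(q,X):
    c,n=np.cos(q[2]),np.sin(q[2]);return np.array([q[0]+c*X[0]-n*X[1],q[1]+n*X[0]+c*X[1],X[2]])
R=lambda q:np.concatenate([proj(ps[c],W(q,m(q)))-uv for c,uv,m in obs])
r=least_squares(R,[550,50,.5,1.9,1.8],loss="soft_l1");q=r.x
np.set_printoptions(precision=2,suppress=True)
print(q);print(R(q).reshape(-1,2))
print("cover edge",W(q,C(0)(q)),"latch edge",W(q,L(0)(q)))
for n in["level","dowel0","dowel1","tumbler","clamp","tape","filler"]:
    print(n,[(k,onz(p,t["centre"],0)[:2].round(),round(t["conf"],2)) for k,p in ps.items() for t in tip_of(p,n)[:2]])
o=get_obs();print(o["tool_pos"],o["tcp_rot"],o["grip_width"],o["time"])
E
python3 fit.py
```

```text
[547.82  46.83   0.49   1.7    1.95]
[[ 0.12 -0.86]
 [ 0.41  1.01]
 [-0.27 -0.35]
 [ 0.53  1.33]
 [-0.51 -0.98]
 [-0.25  0.2 ]
 [-1.2   0.01]
 [ 0.28  0.1 ]
 [-0.8   0.47]
 [-0.11  0.51]
 [-0.9   0.64]
 [-0.33  0.61]
 [-1.48 -1.87]
 [-0.57 -1.08]
 [-1.13  1.66]
 [ 0.13 -1.1 ]
 [-0.46 -1.21]
 [-0.06  0.29]]
cover edge [498.44  20.37  88.85] latch edge [603.66  76.76  49.93]
level [('wrist', array([771.,  10.]), 0.92), ('scene', array([767.,  13.]), 0.76), ('side', array([775.,  13.]), 0.87)]
dowel0 [('wrist', array([ 373., -169.]), 0.84), ('wrist', array([377., 178.]), 0.72), ('scene', array([378., 178.]), 0.82), ('scene', array([ 379., -162.]), 0.81), ('side', array([ 369., -158.]), 0.83), ('side', array([378., 180.]), 0.6)]
dowel1 [('wrist', array([ 373., -169.]), 0.84), ('wrist', array([377., 178.]), 0.72), ('scene', array([378., 178.]), 0.82), ('scene', array([ 379., -162.]), 0.81), ('side', array([ 369., -158.]), 0.83), ('side', array([378., 180.]), 0.6)]
tumbler [('wrist', array([769.,  12.]), 0.23), ('scene', array([ 697., -372.]), 0.9), ('side', array([ 689., -380.]), 0.82)]
clamp [('scene', array([652., 387.]), 0.85), ('side', array([654., 358.]), 0.92)]
tape [('scene', array([ 500., -369.]), 0.77), ('side', array([ 494., -379.]), 0.83)]
filler [('scene', array([510., 356.]), 0.9), ('side', array([499., 362.]), 0.95)]
[525.01   0.03 404.76] [3.14 0.   1.57] 91.66993226214838 1.8
```

```bash
python3 -m inch '[[0.002,-0.015,0,0.12,0],[0.004,-0.03,0,0.24,0],[0.007,-0.052,0,0.36,0],[0.007,-0.052,0,0.48,0],[0.007,-0.052,0,0.6,0],[0.007,-0.052,0,0.72,0],[0.007,-0.052,0,0.84,0],[0.007,-0.052,0,0.96,0]]'; python3 -m inch '[[0,0,0,0.12,0],[0,0,0.03,0.12,0],[0,0,0.06,0.12,0],[0,0,0.09,0.12,0],[0,0,0.12,0.12,0],[0,0,0.12,0.12,0],[0,0,0.12,0.12,0]]'
cat > st.py <<'E'
from h import *
o=get_obs();q=(547.8,46.8,.49);p=np.array(o["tool_pos"]);c,n=np.cos(q[2]),np.sin(q[2]);d=p[:2]-q[:2]
print("hinge frame tip",(c*d[0]+n*d[1]).round(1),(-n*d[0]+c*d[1]).round(1),(p[2]-178).round(1),np.round(o["tcp_rot"],3),np.round(o["contact_force"],1),o["grip_width"],o["time"])
E
python3 st.py
python3 - <<'E'
from h import *
a=capture("side")["color"][110:250,180:360,::-1];b=capture("scene")["color"][110:250,220:400,::-1]
cv2.imwrite("pics/e.png",np.hstack([cv2.resize(i,(400,311),interpolation=cv2.INTER_CUBIC) for i in(a,b)]))
E
```

```text
time: 2.47
tool_pos: [472.9, 7.0, 404.9]
tcp_rot: [3.141, -0.0, 0.605]
contact_force: [-0.8, -0.6, -0.3]
grip_width: 43.2
finger_force: 0.0
time: 3.05
tool_pos: [472.9, 7.0, 284.2]
tcp_rot: [-3.14, 0.002, 0.491]
contact_force: [0.5, -0.1, 0.6]
grip_width: 0.8
finger_force: 0.0
hinge frame tip -84.8 0.2 106.2 [-3.14e+00  2.00e-03  4.91e-01] [ 0.5 -0.1  0.6] 0.8223861134264255 3.05
```

View pics/e.png

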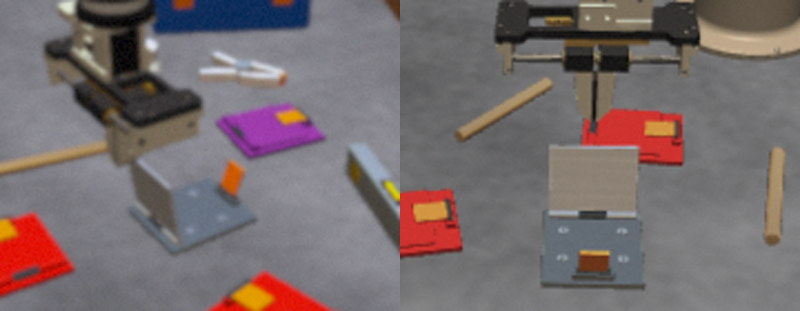

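The closed fingers stand behind the cover, at crop scene (595,100), and nothing has been disturbed. Now I lower them and begin the push.

```bash
python3 -m inch '[[0,0,0.018,0,0],[0,0,0.036,0,0],[0.008,0,0.036,0,0],[0.014,0,0.036,0,0],[0.02,0,0.036,0,0],[0.026,0,0.036,0,0],[0.031,0,0.036,0,0],[0.031,0,0.036,0,0]]'; python3 st.py
```

```text
time: 3.82
tool_pos: [501.5, 22.1, 249.6]
tcp_rot: [3.14, -0.002, 0.491]
contact_force: [-0.7, -0.1, 0.0]
grip_width: 0.1
finger_force: 0.0
hinge frame tip -52.4 -0.0 71.6 [ 3.14e+00 -2.00e-03  4.91e-01] [-0.7 -0.1  0. ] 0.09483349327274834 3.8167
```

```bash
python3 -m inch '[[0.01,0,0.002,0,0],[0.018,0,0.004,0,0],[0.025,0,0.007,0,0],[0.032,0,0.011,0,0],[0.038,0,0.016,0,0],[0.043,0,0.022,0,0],[0.048,0,0.028,0,0],[0.051,0,0.035,0,0]]'; python3 st.py
python3 - <<'E'
from h import *
a=capture("side")["color"][110:250,180:360,::-1];b=capture("scene")["color"][110:250,220:400,::-1]
cv2.imwrite("pics/f.png",np.hstack([cv2.resize(i,(400,311),interpolation=cv2.INTER_CUBIC) for i in(a,b)]))
E
```

```text
time: 4.48
tool_pos: [546.0, 46.0, 213.1]
tcp_rot: [3.141, -0.001, 0.491]
contact_force: [0.4, 0.5, -0.0]
grip_width: 0.6
finger_force: 0.3
hinge frame tip -2.0 0.1 35.1 [ 3.141e+00 -1.000e-03  4.910e-01] [ 0.4  0.5 -0. ] 0.5525923524376116 4.4833
```

View pics/f.png

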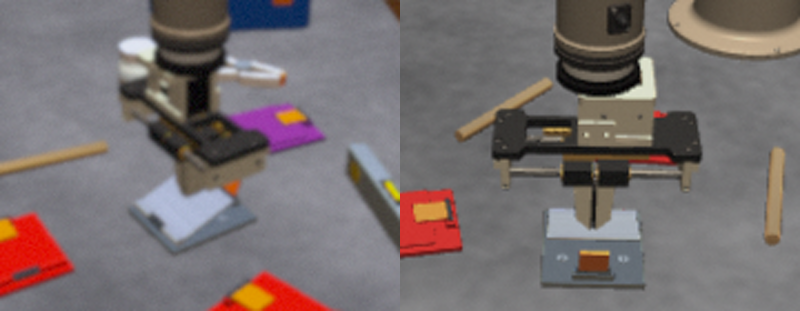

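The cover is following the fingertip down (about 25° left), and the latch still stands. I press it flat next.

```bash
python3 -m inch '[[0.003,0,0.007,0,0],[0.005,0,0.013,0,0],[0.006,0,0.018,0,0],[0.006,0,0.0215,0,0],[0.006,0,0.023,0,0],[0.006,0,0.023,0,0],[0.006,0,0.023,0,0]]'; python3 st.py
```

```text
time: 5.17
tool_pos: [550.6, 48.5, 191.6]
tcp_rot: [3.141, -0.001, 0.491]
contact_force: [-3.1, 0.4, 9.1]
grip_width: 0.8
finger_force: 4.4
hinge frame tip 3.3 0.2 13.6 [ 3.141e+00 -1.000e-03  4.910e-01] [-3.1  0.4  9.1] 0.756586866431127 5.1667
```

The tip stopped at 13.6 mm with 9 N, so the cover is shut. Now I raise the hand, cross over the latch and check.

```bash
python3 -m inch '[[0,0,0,0,0],[0,0,-0.015,0,0],[0,0,-0.045,0,0],[0,0,-0.075,0,0],[0.03,0,-0.075,0,0],[0.06,0,-0.075,0,0],[0.095,0,-0.075,0,0],[0.095,0,-0.075,0,0]]'; python3 st.py
python3 - <<'E'
from h import *
a=capture("side")["color"][110:250,180:360,::-1];b=capture("scene")["color"][110:250,220:400,::-1]
cv2.imwrite("pics/g.png",np.hstack([cv2.resize(i,(400,311),interpolation=cv2.INTER_CUBIC) for i in(a,b)]))
E
```

```text
time: 5.83
tool_pos: [638.0, 95.4, 265.8]
tcp_rot: [3.14, -0.005, 0.492]
contact_force: [-2.5, -0.3, -0.6]
grip_width: 0.6
finger_force: 0.0
hinge frame tip 102.4 0.4 87.8 [ 3.14  -0.005  0.492] [-2.5 -0.3 -0.6] 0.5882374810847053 5.8333
```

View pics/g.png

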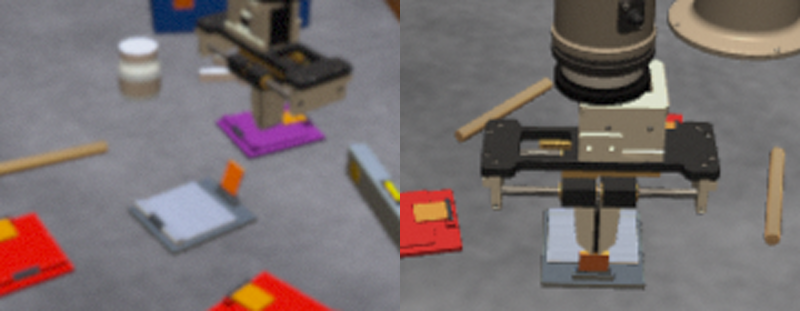

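The cover is flat, the latch is still up and the hinge hasn't moved. The fingers are on the far side of the latch. I go down there next.

```bash
python3 -m inch '[[0,0,0.015,0,0],[0,0,0.03,0,0],[0,0,0.045,0,0],[-0.01,0,0.046,0,0],[-0.018,0,0.046,0,0],[-0.024,0,0.046,0,0],[-0.024,0,0.046,0,0]]'; python3 st.py
```

```text
time: 6.52
tool_pos: [612.2, 81.2, 220.4]
tcp_rot: [3.142, 0.0, 0.49]
contact_force: [-0.3, -0.6, 0.1]
grip_width: 0.2
finger_force: 0.0
hinge frame tip 73.0 0.0 42.4 [3.142 0.    0.49 ] [-0.3 -0.6  0.1] 0.20798738043097703 6.5167
```

```bash
python3 -m inch '[[-0.006,0,0,0,0],[-0.012,0,0,0,0],[-0.0165,0,0.0005,0,0],[-0.0205,0,0.001,0,0],[-0.025,0,0.003,0,0],[-0.029,0,0.005,0,0],[-0.032,0,0.008,0,0],[-0.035,0,0.011,0,0]]'; python3 st.py;  python3 -m inch '[[-0.002,0,0.003,0,0],[-0.003,0,0.006,0,0],[-0.004,0,0.009,0,0],[-0.0045,0,0.012,0,0],[-0.0045,0,0.014,0,0],[-0.0045,0,0.0145,0,0],[-0.0045,0,0.0145,0,0],[-0.0045,0,0.0145,0,0]]'; python3 st.py
```

```text
time: 7.18
tool_pos: [582.1, 65.3, 208.4]
tcp_rot: [3.142, 0.0, 0.491]
contact_force: [1.5, 0.0, 0.8]
grip_width: 0.4
finger_force: 0.4
hinge frame tip 38.9 0.2 30.4 [3.142 0.    0.491] [1.5 0.  0.8] 0.3834917291021073 7.1833
time: 7.85
tool_pos: [578.3, 63.4, 196.5]
tcp_rot: [3.141, -0.001, 0.491]
contact_force: [-6.0, -1.3, 21.6]
grip_width: 0.1
finger_force: 10.3
hinge frame tip 34.7 0.3 18.5 [ 3.141e+00 -1.000e-03  4.910e-01] [-6.  -1.3 21.6] 0.1443476891599699 7.85
```

The tip stopped at 18.5 mm, which matches a closed tab. I hold briefly, then draw back and check.

```bash
python3 -m inch '[[0,0,0,0,0],[0,0,0,0,0],[0,0,-0.01,0,0],[0,0,-0.035,0,0],[0,0,-0.07,0,0],[0,0,-0.105,0,0],[-0.03,0,-0.14,0,0],[-0.06,0,-0.17,0,0]]'; python3 -m inch '[[-0.03,0,0,0,0],[-0.06,0,0,0,0],[-0.06,0,0,0,0],[-0.06,0,0,0,0],[-0.06,0,0,0,0]]'; python3 st.py
python3 - <<'E'
from h import *
a=capture("side");b=capture("scene");w=capture("wrist")
cv2.imwrite("pics/i.png",np.hstack([cv2.resize(i,(n,300),interpolation=cv2.INTER_CUBIC) for i,n in((a["color"][150:250,200:330,::-1],390),(b["color"][150:250,240:376,::-1],408))]))
cv2.imwrite("pics/j.png",w["color"][:,:,::-1])
E
```

```text
time: 8.52
tool_pos: [528.6, 37.0, 361.9]
tcp_rot: [3.141, -0.001, 0.492]
contact_force: [-0.2, -1.4, 0.0]
grip_width: 0.5
finger_force: 0.0
time: 8.93
tool_pos: [476.3, 8.5, 360.7]
tcp_rot: [3.141, -0.001, 0.49]
contact_force: [0.6, -0.0, -0.4]
grip_width: 0.4
finger_force: 0.0
hinge frame tip -81.1 -0.1 182.7 [ 3.141e+00 -1.000e-03  4.900e-01] [ 0.6 -0.  -0.4] 0.366454503014938 8.9333
```

View pics/i.png

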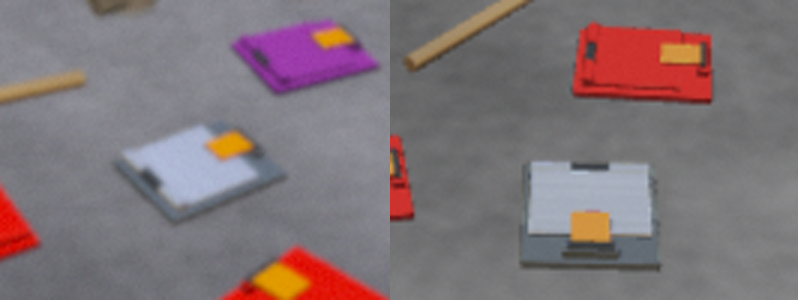

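View pics/j.png

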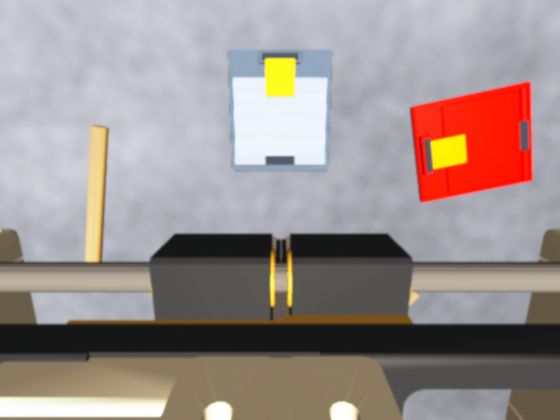

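The cover is flat on the base and the orange tab lies on its edge (wrist 280,77). The hinge hasn't moved and the hand is clear, so I hand the job in.

```bash
python3 -c "
from plant import *
print(close_job())"
```

```text
the job is handed in; nothing more can be done
None
```

I pushed the cover shut, then the latch tab flat over it, and drew the hand clear. In the final pictures both lie flat, with the hinge where it was and nothing visible disturbed. I handed the job in at about 9 s; no verdict was returned.

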